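# Lid the round pots

### The job

Close the three round steel pots for the night: put on each the round lid that fits it, small on small, medium on medium, large on large, knob up and properly seated, with the pots left standing upright on the table. Set each lid down rather than dropping it. Leave the rectangular pan open and do not shift it or its rectangular lid.

Things in the scene. Friction and masses are not known exactly. Their poses are not given: they have to be found in the camera images.
- pot_small: The small round open pot, plain stainless steel, no handles, outer diameter 80 mm, 60 mm tall to its rim, wall 3 mm (mouth 74 mm), empty, loose on the table. Origin: centre of its underside; z up.
- pot_medium: The medium round open pot, plain stainless steel, no handles, outer diameter 106 mm, 70 mm tall to its rim, wall 3 mm (mouth 100 mm), empty, loose on the table. Origin: centre of its underside; z up.
- pot_large: The large round open pot, plain stainless steel, no handles, outer diameter 132 mm, 80 mm tall to its rim, wall 3 mm (mouth 126 mm), empty, loose on the table. Origin: centre of its underside; z up.
- lid_small: The small round lid: steel disc 96 mm across, 4 mm thick, over a 56 mm plug 8 mm deep (9 mm play all round in the small pot's mouth); black round knob in the middle, 26 mm across, 34 mm tall. Lies knob up. Origin: centre of the plug's underside; z up; disc top at 12 mm, knob top at 46 mm. Seated, the disc rests on the rim, origin 52 mm above the pot's. About 0.12 kg.
- lid_medium: The medium round lid: steel disc 122 mm across, 4 mm thick, over a 82 mm plug 8 mm deep (9 mm play all round in the medium pot's mouth); black round knob in the middle, 26 mm across, 34 mm tall. Lies knob up. Origin: centre of the plug's underside; z up; disc top at 12 mm, knob top at 46 mm. Seated, the disc rests on the rim, origin 62 mm above the pot's. About 0.18 kg.
- lid_large: The large round lid: steel disc 148 mm across, 4 mm thick, over a 108 mm plug 8 mm deep (9 mm play all round in the large pot's mouth); black round knob in the middle, 26 mm across, 34 mm tall. Lies knob up. Origin: centre of the plug's underside; z up; disc top at 12 mm, knob top at 46 mm. Seated, the disc rests on the rim, origin 72 mm above the pot's. About 0.26 kg.
- rect_pan: Rectangular open steel pan, 100 mm (its x) by 140 mm (its y), 65 mm tall, still in use: to be left alone. Origin: centre of its underside; z up.
- rect_lid: Rectangular steel lid of that pan, 110 mm (its x) by 150 mm (its y), with the same black knob, lying on the table: to be left alone. Origin: centre of its underside, knob top at 46 mm; z up.
Mind the look-alikes: they are no part of the job. What is shaped like the lid_medium but yellow is not meant.

How it is judged:
At the end, for the whole second after the job is handed in: Each round lid sits in the pot of its own size: centred within 12 mm, at seated height within 3 mm, level within 0.06 rad, released, at rest; pots upright (0.04 rad) and on the table (5 mm); rectangular pan and lid within 20 mm of where they started (horizontal distance between lid_small and pot_small below 0.012 m and z of lid_small in the frame of pot_small between 0.049 and 0.055 m and angle between each of lid_small, lid_medium, lid_large's own z axis and vertical below 0.06 rad and angle between each of pot_small, pot_medium, pot_large's own z axis and vertical below 0.04 rad and height (world z) of each of pot_small, pot_medium, pot_large below 0.005 m and linear speed of each of lid_small, pot_small, lid_medium, pot_medium, lid_large, pot_large below 0.02 m/s and contact force between the fingers and lid_small below 0.1 N and horizontal distance between lid_medium and pot_medium below 0.012 m and z of lid_medium in the frame of pot_medium between 0.059 and 0.065 m and contact force between the fingers and lid_medium below 0.1 N and horizontal distance between lid_large and pot_large below 0.012 m and z of lid_large in the frame of pot_large between 0.069 and 0.075 m and contact force between the fingers and lid_large below 0.1 N and distance of each of rect_pan, rect_lid from where it was at the start of the episode below 0.02 m); the robot touches nothing.
It fails at once if the rectangular pan or its lid is shifted by more than 20 mm (distance of any of rect_pan, rect_lid from where it was at the start of the episode above 0.02 m).
It fails at once if a round lid is dropped (moving faster than 0.7 m/s out of the fingers) ((linear speed of lid_small above 0.7 m/s and contact force between the fingers and lid_small below 0.05 N) or (linear speed of lid_medium above 0.7 m/s and contact force between the fingers and lid_medium below 0.05 N) or (linear speed of lid_large above 0.7 m/s and contact force between the fingers and lid_large below 0.05 N)).
It also fails if it takes over 96 s, if anything falls off the work surface, if the arm or the gripper's body presses on something with over 40 N, if the wrist force passes 120 N, or if a joint passes its speed limit or range.

### The arm

A 6-joint arm with a two-finger parallel gripper is mounted at the origin on the work surface. World frame = base frame: x ahead of the robot, y to its left, z up, the work surface at z = 0. Lengths are in m, angles in rad, forces in N, time in s.
With the tool pointing down it reaches from about 0.375 to 0.975 m from the base axis. Payload 3.8 kg.
Tool frame: the origin (TCP) lies midway between the tips of the shut fingers; the grasp point (between the pads) lies 19 mm behind it; x points along the fingers, y is the direction in which the jaws open and shut, and the axes are right-handed (so a half turn about x gives the same grasp; the last joint's range is limited). The gripper opens to 88 mm and grips with 3 to 60 N. Pads are 18 mm wide; open, the fingers measure 123 mm over their backs; the gripper's body (75 mm by 187 mm) begins 45 mm behind the grasp point.
Start: joints at [1.106, 0.264, 1.604, -0, 1.274, -0.037], TCP at [0.28, 0.614, 0.204] pointing down, gripper open.
Joint ranges: [-2.63, 2.63], [-0.94, 2.18], [0.31, 2.57], [-1.31, 4.45], [0, 2.66], [-2.55, 2.55]. Speed limits (rad/s): [2.57, 2.57, 3.14, 3.14, 3.14, 3.14].

### API

Orientations are given as a unit quaternion [w, x, y, z].
In Python, from bench import telemetry, eyes, hand_in gives the robot as it stands. The module is installed in compiled form; this text tells all that it offers.
- The arm moves only by the tool carry_out, never from a script. Its argument "rows" is a list of rows, each an object of numbers: "tx", "ty", "tz": the shift along the tool's x, y, z in m; "ax", "ay", "az": the turn, a rotation vector about the tool's x, y, z in rad; "fingers": the opening in per cent of the stroke, from 0 (shut) to 100 (fully open). In form: [{"tx": .., "ty": .., "tz": .., "ax": .., "ay": .., "az": .., "fingers": ..}, ...]. A call has 1 to 10 rows; each row shifts and turns the commanded pose from where the row before left it, along the tool's axes as they then stand; what a row does not reach is not made up. A row lasts 1/10 s, in which the tool goes at most 50 mm and 8.59 degrees, less where a joint would pass 70% of its speed; a pose out of reach is approached as far as the arm can. A call is refused whole if a number of a shift passes 0.05 or a number of a turn 0.15, either way. A call with a gripper value outside its range is refused whole. The fingers move at their own pace and stop on an object; "grip_force" is the grip in N (left out, the last holds). Time passes only in rows, so rows that do not move let the fingers close. It gives the time, the measured TCP pose, the force and the opening at its end, in the units of the state.
- telemetry.state(): the state, without advancing time (a new reading comes with each control period).
- eyes.grab_frame(name): name is "scene" or "side" or "wrist"; returns a dict with "pixels" (384x512x3 uint8, red, green, blue), "fx", "fy", "cx", "cy" (pixels), "rvec" (rotation vector, rad) and "tvec" (3), from world to camera coordinates, as OpenCV has them. Camera axes: x right, y down, z forward; pixel columns grow to the right and rows downward; lengths in m; the calibration is good to about 2 mm. A picture is of the moment at which its call begins. There is no depth.
- hand_in(): hands the job in, once; it reports no verdict.
Trained networks look in a picture, given as the dict that the camera call returned (one of the last four; its "shot" number tells which), for a name from the list of things; names that differ only in an ending like _2 or _b are one class to them, and where a whole thing is asked for, a point or a joint stands for the part that bears it (a point fixed in the world has none). Each returns a list of dicts, best first, with "score" (0 to 1); they miss things now and then, are a little off and sometimes report something else, mostly with a low value. They report only what shows in the picture. A call takes as long as a camera call. They do not tell look-alikes from the thing itself.
- eyes.search_frame(picture, target): "location" ([x, y, z] in m, in the coordinates of the camera as it stood for that picture, good to about 4 mm: the middle of the surface that is visible of it).
The state is a dict: "time": time; "joint_pos": joint angles; "dq": joint speeds; "tau": joint torques, N m; "eef_pos": TCP position; "ee_rot": TCP orientation; "contact_force": force on the tool from outside, world axes, zero at the start; "torque": the same for the moment, N m; "opening": finger opening in m.
Only numpy, scipy, OpenCV 4.12 (cv2) and the standard library are available. Lean on these libraries where they do the work, as an engineer would, in place of code of your own. Each camera call takes 0.05 s, during which the arm holds its last target. There are 200 camera calls.

## Working session

There is one attempt and no reset: what is moved stays moved. The work goes in short steps, Python scripts to look and compute and a tool call to move; the robot and the scene stay as the last step left them, time stands still between calls to the robot, and variables do not carry over. Pictures are saved under pics/ and viewed, about 12 in all and at most 16, crops included, and the job is handed in when it is done.

Besides the shell and the picture viewer there is one more tool, called after "Emit:" as name([rows], argument=value, ...), one row to a line, values as JSON. carry_out: Moves the arm, as the interface text tells. Its arguments: {"type":"object","properties":{"rows":{"type":"array","items":{"type":"object","properties":{"tx":{"type":"number"},"ty":{"type":"number"},"tz":{"type":"number"},"ax":{"type":"number"},"ay":{"type":"number"},"az":{"type":"number"},"fingers":{"type":"number"}}}},"grip_force":{"type":"number"}},"required":["rows"]}

```bash
mkdir -p pics; cat > h.py <<'E'
import numpy as np, cv2
from bench import telemetry, eyes
def save(p,n): cv2.imwrite(f'pics/{n}.png',p['pixels'][:,:,::-1])
def cam(p):
    R=cv2.Rodrigues(np.array(p['rvec'],float))[0]; return R,np.array(p['tvec'],float).ravel()
def toworld(p,c):
    R,t=cam(p); return R.T@(np.array(c)-t)
def ray(p,u,v,z):
    R,t=cam(p); o=-R.T@t; d=R.T@np.array([(u-p['cx'])/p['fx'],(v-p['cy'])/p['fy'],1]); return o+d*(z-o[2])/d[2]
def proj(p,X):
    R,t=cam(p); c=R@np.array(X)+t; return np.array([p['fx']*c[0]/c[2]+p['cx'],p['fy']*c[1]/c[2]+p['cy']])
def find(p,n,k=3):
    for d in eyes.search_frame(p,n)[:k]:
        w=toworld(p,d['location']); print(n,round(d['score'],2),w.round(3),proj(p,w).round(0))
E
python3 - <<'E'
from h import *
s=telemetry.state(); print(s)
for c in ('scene','side'):
    p=eyes.grab_frame(c); save(p,c+'0'); R,t=cam(p); print(c,(-R.T@t).round(3))
    for n in 'pot_small pot_medium pot_large lid_small lid_medium lid_large rect_pan rect_lid'.split(): find(p,n,4)
E
```

```text
{'time': 0.0, 'joint_pos': array([ 1.10607131e+00,  2.64773997e-01,  1.60532668e+00,  6.52164447e-07,
        1.27366783e+00, -3.69172762e-02]), 'dq': array([ 0.0006728 ,  0.0006586 , -0.0004511 , -0.00053832, -0.00046953,
        0.00049245]), 'tau': array([-2.29118254e-03, -5.02112603e+01, -3.56871951e+01,  7.25178584e-02,
        2.93620722e-02, -1.75826654e-04]), 'eef_pos': array([0.2797152 , 0.61348573, 0.20239957]), 'ee_rot': array([ 0.69080001,  0.14935691,  0.6911823 , -0.15084722]), 'contact_force': array([0.68317086, 0.01407822, 0.22114661]), 'torque': array([-0.02129382, -0.00942523,  0.01552193]), 'opening': 0.08799795611148291}
scene [ 1.336 -0.8    0.903]
pot_small 0.72 [ 0.596 -0.343  0.031] [195. 289.]
pot_medium 0.78 [ 0.635 -0.112  0.04 ] [270. 252.]
pot_large 0.59 [0.584 0.314 0.051] [350. 184.]
lid_small 0.91 [0.439 0.08  0.006] [270. 205.]
lid_small 0.49 [ 0.449 -0.113  0.012] [227. 230.]
lid_medium 0.92 [0.181 0.328 0.013] [269. 151.]
lid_medium 0.79 [0.412 0.488 0.014] [341. 158.]
lid_medium 0.71 [0.398 0.302 0.008] [306. 175.]
lid_medium 0.6 [ 0.636 -0.115  0.038] [269. 253.]
lid_large 0.61 [ 0.391 -0.328  0.013] [157. 253.]
rect_pan 0.73 [0.64  0.143 0.033] [330. 217.]
rect_pan 0.25 [0.585 0.314 0.05 ] [350. 185.]
rect_lid 0.84 [ 0.451 -0.112  0.011] [228. 230.]
side [-0.121 -0.722  0.907]
pot_small 0.96 [ 0.596 -0.347  0.03 ] [391. 241.]
pot_small 0.47 [ 0.636 -0.119  0.039] [341. 188.]
pot_medium 0.8 [ 0.637 -0.119  0.036] [341. 188.]
pot_large 0.91 [0.583 0.309 0.049] [245. 128.]
lid_small 0.87 [0.428 0.076 0.016] [248. 188.]
lid_medium 0.93 [0.383 0.299 0.011] [199. 159.]
lid_medium 0.77 [0.392 0.49  0.015] [174. 132.]
lid_medium 0.69 [0.204 0.332 0.012] [147. 175.]
lid_large 0.76 [ 0.376 -0.321  0.009] [324. 282.]
rect_pan 0.87 [0.652 0.137 0.037] [290. 146.]
rect_pan 0.53 [ 0.38  -0.321  0.01 ] [325. 280.]
rect_lid 0.68 [ 0.442 -0.121  0.017] [292. 222.]
```

```bash
cd pics; python3 -c "
import cv2
cv2.imwrite('both0.png',cv2.vconcat([cv2.imread('scene0.png')]))"
```

```text
(no output)
```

View pics/scene0.png

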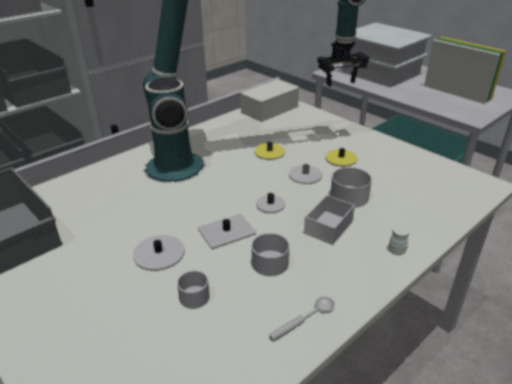

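View pics/side0.png

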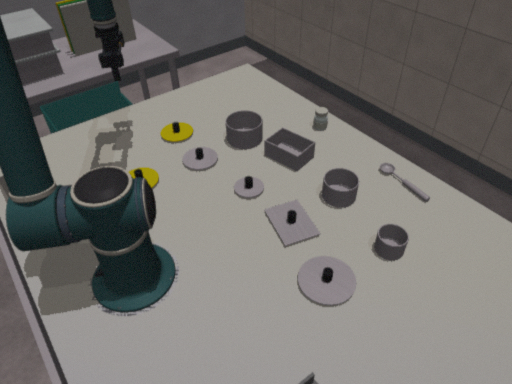

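The scene shows the plain lids small (270,203), medium (305,174) and large (158,252), and the pots at (194,290), (270,254) and (350,187). The two yellow look-alikes at (270,151) and (341,157) are to be left alone. Next I'll refine the knobs and rims from both views.

```bash
cat >> h.py <<'E'
from scipy.spatial.transform import Rotation as Ro
def knob(p,xy,z=0.029,r=9):
    u,v=proj(p,[*xy,z]); g=cv2.cvtColor(p['pixels'],cv2.COLOR_RGB2GRAY)
    m=g<70; yy,xx=np.mgrid[:384,:512]; m&=np.hypot(xx-u,yy-v)<r
    return (ray(p,xx[m].mean(),yy[m].mean(),z) if m.any() else None), m.sum()
def pose():
    s=telemetry.state(); q=s['ee_rot']; return np.array(s['eef_pos']),Ro.from_quat([q[1],q[2],q[3],q[0]]),s
def shift(target):
    x,R,s=pose(); print('t',s['time'],'tcp',x.round(4),'tool shift',(R.inv().apply(np.array(target)-x)).round(4))
E
python3 - <<'E'
from h import *
x,R,s=pose(); print(R.as_matrix().round(3))
for c in ('scene','side','wrist'):
    p=eyes.grab_frame(c); Rc,t=cam(p)
    if c=='wrist':
        save(p,'wrist0'); print('wrist cam in tool',R.inv().apply(-Rc.T@t-x).round(3),'axis in tool',R.inv().apply(Rc[2]).round(2)); continue
    for n,xy in dict(s=(.434,.078),m=(.39,.301),l=(.383,-.325),rect=(.446,-.117)).items():
        k,a=knob(p,xy,r=14); print(c,n,k if k is None else k.round(4),a)
E
```

```text
[[-0.     0.415  0.91 ]
 [ 0.     0.91  -0.415]
 [-1.     0.    -0.   ]]
scene s [0.4355 0.0851 0.029 ] 53
scene m [0.39   0.3088 0.029 ] 21
scene l [ 0.3851 -0.3192  0.029 ] 79
scene rect [ 0.4442 -0.1118  0.029 ] 70
side s [0.4348 0.083  0.029 ] 88
side m [0.3891 0.3067 0.029 ] 75
side l [ 0.3851 -0.32    0.029 ] 134
side rect [ 0.444 -0.113  0.029] 101
wrist cam in tool [-0.182 -0.001 -0.07 ] axis in tool [0.96 0.   0.27]
```

Emit:
carry_out([
  {"ty": -0.0334, "tz": 0.0324},
  {"ty": -0.0334, "tz": 0.0324},
  {"ty": -0.0334, "tz": 0.0324},
  {"ty": -0.0334, "tz": 0.0324},
  {"ty": -0.0334, "tz": 0.0324},
  {"ty": -0.0334, "tz": 0.0324},
  {"ty": -0.0334, "tz": 0.0324},
  {"tx": 0.04, "fingers": 70},
  {"tx": 0.04},
  {},
], grip_force=25)

```text
schema error: expected keys tx, ty, tz, ax, ay, az, fingers
```

```bash
python3 - <<'E'
from h import *
shift([.3895,.307,.017]); p=eyes.grab_frame('wrist'); save(p,'wrist1'); find(p,'lid_medium'); find(p,'pot_large')
print(proj(p,[.3895,.307,.046]), knob(p,(.3895,.307),z=.046,r=60))
E
```

```text
t 1.05 tcp [0.28   0.6142 0.2037] tool shift [ 0.1867 -0.2341  0.227 ]
lid_medium 0.93 [0.427 0.333 0.013] [135. 315.]
lid_medium 0.8 [0.177 0.337 0.013] [ 45. 179.]
lid_medium 0.67 [0.382 0.508 0.013] [218. 253.]
[ 97.63268252 318.24470201] (array([0.3885568 , 0.30036841, 0.046     ]), np.int64(9958))
```

View pics/wrist1.png

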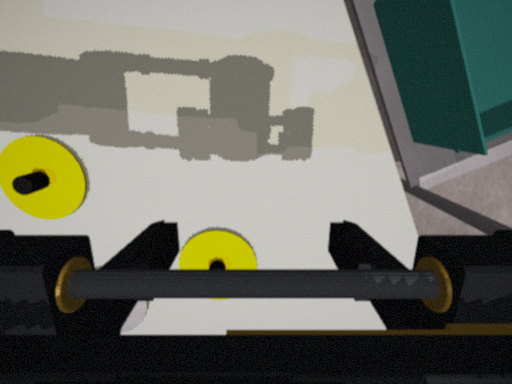

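The arm did not move, because the call needs all keys. The wrist view shows both yellow lids at (42,178) and (218,262), and the lower half is blocked by the gripper.

Emit:
carry_out([
  {"tx": 0, "ty": -0.0334, "tz": 0.0324, "ax": 0, "ay": 0, "az": 0, "fingers": 70},
  {"tx": 0, "ty": -0.0334, "tz": 0.0324, "ax": 0, "ay": 0, "az": 0, "fingers": 70},
  {"tx": 0, "ty": -0.0334, "tz": 0.0324, "ax": 0, "ay": 0, "az": 0, "fingers": 70},
  {"tx": 0, "ty": -0.0334, "tz": 0.0324, "ax": 0, "ay": 0, "az": 0, "fingers": 70},
  {"tx": 0, "ty": -0.0334, "tz": 0.0324, "ax": 0, "ay": 0, "az": 0, "fingers": 70},
  {"tx": 0, "ty": -0.0334, "tz": 0.0324, "ax": 0, "ay": 0, "az": 0, "fingers": 70},
  {"tx": 0, "ty": -0.0334, "tz": 0.0324, "ax": 0, "ay": 0, "az": 0, "fingers": 70},
  {"tx": 0.04, "ty": 0, "tz": 0, "ax": 0, "ay": 0, "az": 0, "fingers": 70},
  {"tx": 0.04, "ty": 0, "tz": 0, "ax": 0, "ay": 0, "az": 0, "fingers": 70},
  {"tx": 0, "ty": 0, "tz": 0, "ax": 0, "ay": 0, "az": 0, "fingers": 70},
], grip_force=25)

```text
time: 2.2
eef_pos: [0.3856, 0.3039, 0.1186]
ee_rot: [0.688, 0.148, 0.693, -0.153]
contact_force: [-1.0, 0.3, -0.3]
opening: 0.0618
```

```bash
python3 - <<'E'
from h import *
shift([.3895,.307,.017]); p=eyes.grab_frame('wrist'); save(p,'wrist2')
print(proj(p,[.3895,.307,.046]))
E
```

```text
t 2.2 tcp [0.3856 0.3039 0.1186] tool shift [0.1015 0.0054 0.0028]
[259.82787384 189.29819228]
```

View pics/wrist2.png

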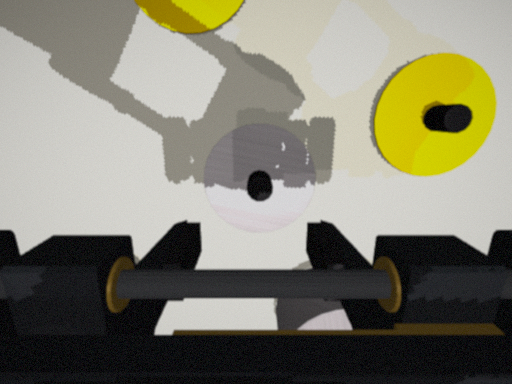

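The grey medium lid's knob is at (260,186), against a prediction of (260,189), so I'll descend and grip.

Emit:
carry_out([
  {"tx": 0.04, "ty": 0.005, "tz": 0.003, "ax": 0, "ay": 0, "az": 0, "fingers": 70},
  {"tx": 0.04, "ty": 0, "tz": 0, "ax": 0, "ay": 0, "az": 0, "fingers": 70},
  {"tx": 0.021, "ty": 0, "tz": 0, "ax": 0, "ay": 0, "az": 0, "fingers": 70},
  {"tx": 0, "ty": 0, "tz": 0, "ax": 0, "ay": 0, "az": 0, "fingers": 70},
  {"tx": 0, "ty": 0, "tz": 0, "ax": 0, "ay": 0, "az": 0, "fingers": 0},
  {"tx": 0, "ty": 0, "tz": 0, "ax": 0, "ay": 0, "az": 0, "fingers": 0},
  {"tx": 0, "ty": 0, "tz": 0, "ax": 0, "ay": 0, "az": 0, "fingers": 0},
  {"tx": 0, "ty": 0, "tz": 0, "ax": 0, "ay": 0, "az": 0, "fingers": 0},
  {"tx": 0, "ty": 0, "tz": 0, "ax": 0, "ay": 0, "az": 0, "fingers": 0},
  {"tx": 0, "ty": 0, "tz": 0, "ax": 0, "ay": 0, "az": 0, "fingers": 0},
], grip_force=25)

```text
time: 3.25
eef_pos: [0.3943, 0.3107, 0.0231]
ee_rot: [0.691, 0.15, 0.691, -0.15]
contact_force: [0.1, -0.0, -0.5]
opening: 0.016
```

```bash
python3 - <<'E'
from h import *
shift([.637,-.118,.017])
# rim fits: crops of both fixed views for pots, enlarged
for c in ('scene','side'):
    p=eyes.grab_frame(c); tiles=[]
    for n,(x,y,d,h) in dict(s=(.6,-.345,.08,.06),m=(.64,-.115,.106,.07),l=(.587,.312,.132,.08)).items():
        im=p['pixels'][:,:,::-1].copy(); u,v=proj(p,[x,y,h]).astype(int)
        a=32; t=cv2.resize(im[v-a:v+a,u-a:u+a],(260,260),interpolation=cv2.INTER_CUBIC); s=260/(2*a)
        th=np.linspace(0,2*np.pi,80)
        for r,zz,col in ((d/2,h,(0,0,255)),(d/2,0,(0,200,0))):
            pts=np.array([proj(p,[x+r*np.cos(k),y+r*np.sin(k),zz])for k in th]); pts=((pts-[u-a,v-a]+.5)*s).astype(np.int32)
            cv2.polylines(t,[pts],True,col,1)
        tiles.append(t)
    cv2.imwrite(f'pics/row_{c}.png',cv2.hconcat(tiles))
cv2.imwrite('pics/pots.png',cv2.vconcat([cv2.imread('pics/row_scene.png'),cv2.imread('pics/row_side.png')]))
E
```

```text
t 3.25 tcp [0.3943 0.3107 0.0231] tool shift [ 0.006  -0.2894  0.3987]
```

View pics/pots.png

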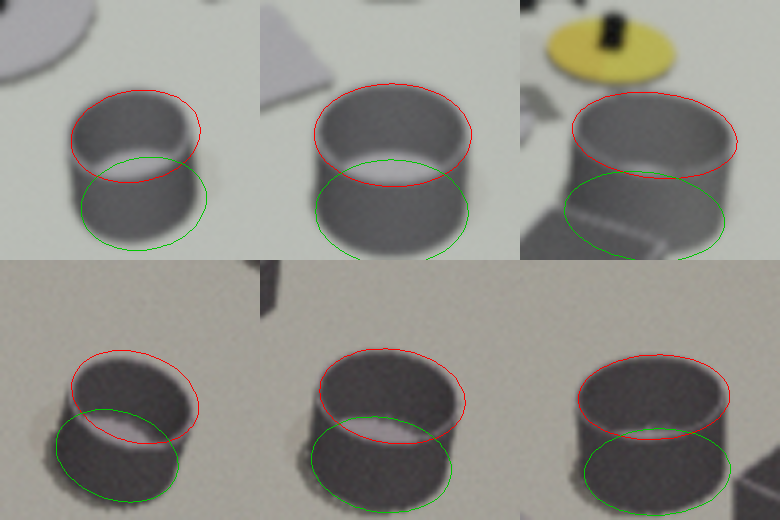

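Opening 16 mm is less than the 26 mm knob, so something is off with this grasp. The pot rims fit well to within a few pixels. I'll check the grip.

```bash
python3 - <<'E'
from h import *
s=telemetry.state(); print(s['opening'],s['eef_pos'],s['dq'].round(3),s['contact_force'])
a=eyes.grab_frame('wrist')
print(telemetry.state()['opening'],telemetry.state()['eef_pos'])
b=eyes.grab_frame('side'); u,v=proj(b,[.3895,.307,.03]).astype(int)
im=cv2.resize(b['pixels'][v-40:v+40,u-40:u+40],(384,384)); 
cv2.imwrite('pics/g.png',cv2.hconcat([a['pixels'],im])[:,:,::-1][:, :896])
c=cv2.imread('pics/g.png'); cv2.imwrite('pics/g.png',cv2.resize(c,(790,338)))
E
```

```text
0.007827161711307522 [0.39418583 0.31058973 0.02277786] [ 0.002  0.003  0.     0.001 -0.002 -0.002] [-0.41805142 -0.00524776 -0.03593718]
0.003873350976779084 [0.39414944 0.31057581 0.02269944]
```

View pics/g.png

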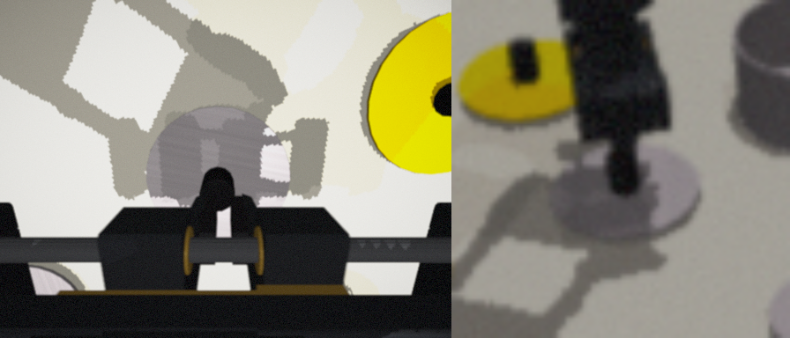

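```bash
python3 - <<'E'
from h import *
x,R,s=pose(); print(x,s['opening'])
p=eyes.grab_frame('wrist'); im=p['pixels'][:,:,::-1].copy(); th=np.linspace(0,6.283,60)
def circ(im,p,c,r,z,col): cv2.polylines(im,[np.array([proj(p,[c[0]+r*np.cos(k),c[1]+r*np.sin(k),z]) for k in th]).astype(np.int32)],True,col,1)
for r,z,col in((.061,.012,(0,0,255)),(.013,.012,(0,255,0)),(.013,.046,(0,255,0))): circ(im,p,(.3895,.307),r,z,col)
cv2.circle(im,proj(p,x).astype(int).tolist(),4,(255,0,0),-1)
b=eyes.grab_frame('scene'); bi=b['pixels'][:,:,::-1].copy(); u,v=proj(b,[.3895,.307,.03]).astype(int); 
bi=cv2.resize(bi[v-32:v+32,u-32:u+32],(384,384),interpolation=cv2.INTER_CUBIC)
cv2.imwrite('pics/g2.png',cv2.resize(cv2.hconcat([im,bi]),(790,338)))
print(proj(p,x))
E
```

```text
[0.39412495 0.31054731 0.02262567] 0.0010466587020979382
[255.10821518 213.58297547]
```

View pics/g2.png

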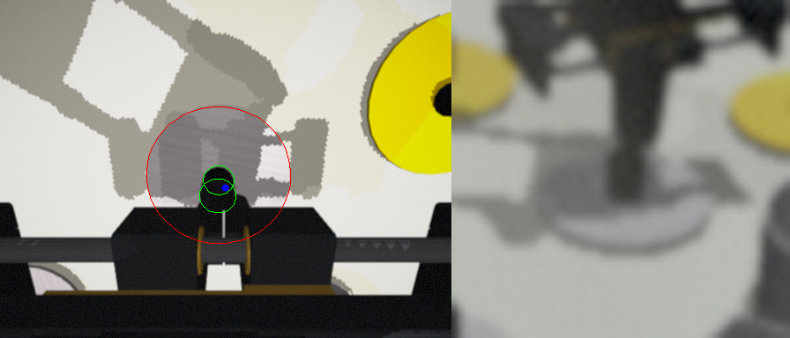

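```bash
python3 - <<'E'
from h import *
x,R,s=pose(); out=[]
for c,a in(('wrist',60),('side',30),('scene',30)):
    p=eyes.grab_frame(c); u,v=proj(p,[.3895,.307,.046]).astype(int)
    print(c,'top',u,v,'base',proj(p,[.3895,.307,.012]).round(),'tcp',proj(p,x).round(),'tcp+19',proj(p,x+[0,0,.019]).round(),'tcp+40',proj(p,x+[0,0,.04]).round())
    im=p['pixels'][v-a:v+a,u-a:u+a,::-1].astype(float); im=np.clip((im/110),0,1)**.6*255
    out.append(cv2.resize(im.astype(np.uint8),(264,264),interpolation=cv2.INTER_CUBIC))
cv2.imwrite('pics/g3.png',cv2.resize(cv2.hconcat(out),(792,264)))
E
```

```text
wrist top 247 222 base [248. 205.] tcp [255. 214.] tcp+19 [255. 224.] tcp+40 [256. 239.]
side top 198 149 base [200. 157.] tcp [200. 154.] tcp+19 [199. 149.] tcp+40 [199. 144.]
scene top 305 164 base [305. 173.] tcp [307. 171.] tcp+19 [307. 166.] tcp+40 [307. 161.]
```

View pics/g3.png

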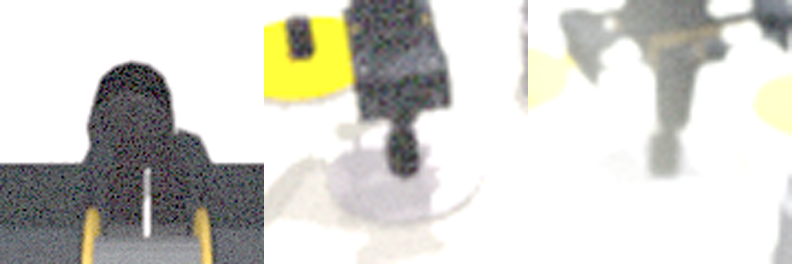

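The medium lid has not moved, and its circle overlay fits at (0.3895, 0.307). The shut fingers look as if they end above the knob top. I'll check the fingertip height with the fingers open.

Emit:
carry_out([
  {"tx": -0.03, "ty": -0.005, "tz": -0.003, "ax": 0, "ay": 0, "az": 0, "fingers": 60},
  {"tx": 0, "ty": 0, "tz": 0, "ax": 0, "ay": 0, "az": 0, "fingers": 60},
  {"tx": 0, "ty": 0, "tz": 0, "ax": 0, "ay": 0, "az": 0, "fingers": 60},
  {"tx": 0, "ty": 0, "tz": 0, "ax": 0, "ay": 0, "az": 0, "fingers": 60},
  {"tx": 0, "ty": 0, "tz": 0, "ax": 0, "ay": 0, "az": 0, "fingers": 60},
  {"tx": 0, "ty": 0, "tz": 0, "ax": 0, "ay": 0, "az": 0, "fingers": 60},
  {"tx": 0, "ty": 0, "tz": 0, "ax": 0, "ay": 0, "az": 0, "fingers": 60},
  {"tx": 0, "ty": 0, "tz": 0, "ax": 0, "ay": 0, "az": 0, "fingers": 60},
  {"tx": 0, "ty": 0, "tz": 0, "ax": 0, "ay": 0, "az": 0, "fingers": 60},
], grip_force=25)

```text
time: 4.6
eef_pos: [0.3893, 0.3073, 0.0525]
ee_rot: [0.691, 0.15, 0.691, -0.15]
contact_force: [0.0, 0.8, -0.4]
opening: 0.0527
```

```bash
python3 - <<'E'
from h import *
x,R,s=pose(); o=s['opening']/2; out=[]; print(x,s['opening'])
for c in('wrist','side'):
    p=eyes.grab_frame(c); im=np.clip(p['pixels'][:,:,::-1]/110.,0,1)**.6*255; im=im.astype(np.uint8); print(p['fx'])
    a=(384,512) if c=='wrist' else (60,80)
    if c=='side':
        u,v=proj(p,x+[0,0,.03]).astype(int); im=im[v-30:v+30,u-40:u+40]; k=6.4
    else: u,v=256,192; k=1
    im=cv2.resize(im,(512,384),interpolation=cv2.INTER_CUBIC)
    for b,col in((0,(0,0,255)),(-.02,(0,160,0)),(-.04,(255,0,0)),(-.06,(255,0,255))):
        for sg in(1,-1):
            q=proj(p,x+R.apply([b,sg*o,0])); q=(q-[u,v])*k+[256,192]; cv2.circle(im,q.astype(int).tolist(),4,col,-1)
    out.append(im)
cv2.imwrite('pics/g4.png',cv2.resize(cv2.hconcat(out),(798,299)))
E
```

```text
[0.38933144 0.30728512 0.05254794] 0.05266442577139374
272.3098754602364
418.0658853405352
```

View pics/g4.png

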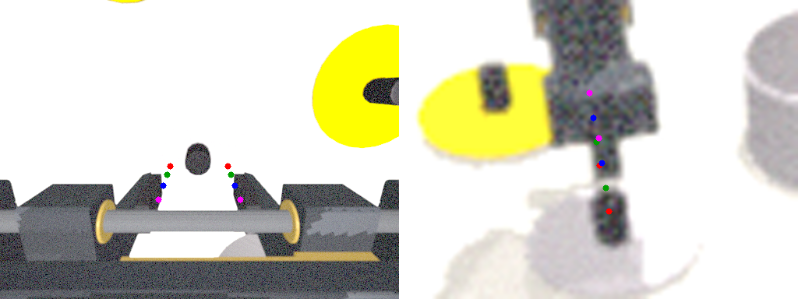

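Both views show the true fingertips about 28 mm short of the reported TCP, between the −20 and −40 marks. I'll allow for that offset and descend gently, watching the force.

Emit:
carry_out([
  {"tx": 0.03, "ty": 0, "tz": 0, "ax": 0, "ay": 0, "az": 0, "fingers": 60},
  {"tx": 0.02, "ty": 0, "tz": 0, "ax": 0, "ay": 0, "az": 0, "fingers": 60},
  {"tx": 0.005, "ty": 0, "tz": 0, "ax": 0, "ay": 0, "az": 0, "fingers": 60},
  {"tx": 0.004, "ty": 0, "tz": 0, "ax": 0, "ay": 0, "az": 0, "fingers": 60},
  {"tx": 0, "ty": 0, "tz": 0, "ax": 0, "ay": 0, "az": 0, "fingers": 60},
  {"tx": 0, "ty": 0, "tz": 0, "ax": 0, "ay": 0, "az": 0, "fingers": 60},
])

```text
time: 5.3
eef_pos: [0.3902, 0.3079, -0.0054]
ee_rot: [0.691, 0.151, 0.691, -0.15]
contact_force: [-0.0, -0.6, 1.3]
opening: 0.0531
```

Emit:
carry_out([
  {"tx": 0.003, "ty": 0, "tz": 0, "ax": 0, "ay": 0, "az": 0, "fingers": 60},
  {"tx": 0, "ty": 0, "tz": 0, "ax": 0, "ay": 0, "az": 0, "fingers": 0},
  {"tx": 0, "ty": 0, "tz": 0, "ax": 0, "ay": 0, "az": 0, "fingers": 0},
  {"tx": 0, "ty": 0, "tz": 0, "ax": 0, "ay": 0, "az": 0, "fingers": 0},
  {"tx": 0, "ty": 0, "tz": 0, "ax": 0, "ay": 0, "az": 0, "fingers": 0},
  {"tx": 0, "ty": 0, "tz": 0, "ax": 0, "ay": 0, "az": 0, "fingers": 0},
  {"tx": 0, "ty": 0, "tz": 0, "ax": 0, "ay": 0, "az": 0, "fingers": 0},
  {"tx": 0, "ty": 0, "tz": 0, "ax": 0, "ay": 0, "az": 0, "fingers": 0},
], grip_force=30)

```text
time: 6.1
eef_pos: [0.3895, 0.3074, -0.0091]
ee_rot: [0.691, 0.15, 0.691, -0.15]
contact_force: [-0.8, 0.1, 2.2]
opening: 0.0252
```

Emit:
carry_out([
  {"tx": -0.01, "ty": 0, "tz": 0, "ax": 0, "ay": 0, "az": 0, "fingers": 0},
  {"tx": -0.02, "ty": 0, "tz": 0, "ax": 0, "ay": 0, "az": 0, "fingers": 0},
  {"tx": 0, "ty": 0, "tz": 0, "ax": 0, "ay": 0, "az": 0, "fingers": 0},
])

```text
time: 6.4
eef_pos: [0.3912, 0.3086, 0.0231]
ee_rot: [0.692, 0.151, 0.69, -0.149]
contact_force: [0.8, 0.5, -2.2]
opening: 0.025
```

```bash
python3 - <<'E'
from h import *
p=eyes.grab_frame('side'); x,R,s=pose(); print(x,s['opening'],s['contact_force'])
u,v=proj(p,x).astype(int); cv2.imwrite('pics/g5.png',cv2.resize(p['pixels'][v-40:v+40,u-50:u+50,::-1],(500,400),interpolation=cv2.INTER_CUBIC))
E
```

```text
[0.39058553 0.30815331 0.02202768] 0.025197041294417598 [ 0.23572991  0.45216665 -2.51709828]
```

View pics/g5.png

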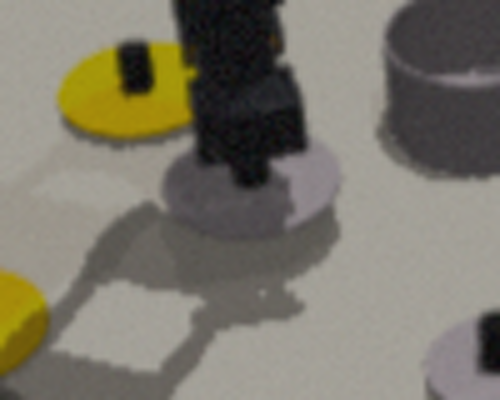

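Medium lid is gripped (25 mm opening) and lifted level. Lid origin z = TCP z + 8.5 mm. Next I'll fit the pot centres from their silhouettes.

```bash
cat > fit.py <<'E'
from h import *
from scipy.optimize import minimize
pots=dict(s=(.596,-.345,.08,.06),m=(.636,-.116,.106,.07),l=(.584,.312,.132,.08))
th=np.linspace(0,6.283,60); K=4
def hull(p,x,y,d,h,o,a):
    P=[proj(p,[x+d/2*np.cos(k),y+d/2*np.sin(k),z]) for k in th for z in (0,h)]
    H=cv2.convexHull(((np.array(P)-o+.5)*K).astype(np.int32)); m=np.zeros((2*a*K,2*a*K),np.uint8); cv2.fillConvexPoly(m,H,1); return m
def fit(names='sml',cams=('scene','side')):
    C={c:eyes.grab_frame(c) for c in cams}
    for n in names:
        x,y,d,h=pots[n]; a=30
        for use in [(c,) for c in cams]+[cams]:
            M={}
            for c in use:
                p=C[c]; o=proj(p,[x,y,h/2]).astype(int)-a
                g=cv2.cvtColor(p['pixels'],cv2.COLOR_RGB2GRAY)[o[1]:o[1]+2*a,o[0]:o[0]+2*a]; g=cv2.resize(g,None,fx=K,fy=K,interpolation=cv2.INTER_CUBIC)
                t,m=cv2.threshold(g,0,1,cv2.THRESH_BINARY_INV+cv2.THRESH_OTSU)
                cs,_=cv2.findContours(m,cv2.RETR_EXTERNAL,cv2.CHAIN_APPROX_NONE); cc=max(cs,key=cv2.contourArea); m[:]=0; cv2.drawContours(m,[cc],-1,1,-1); M[c]=(m,o)
            f=lambda q:-sum((lambda A,B:(A&B).sum()/(A|B).sum())(hull(C[c],*q,d,h,M[c][1],a),M[c][0]) for c in use)/len(use)
            r=minimize(f,[x,y],method='Nelder-Mead',options=dict(initial_simplex=[[x,y],[x+.01,y],[x,y+.01]],maxiter=60))
            print(n,use,r.x.round(4),'IoU',round(-r.fun,3))
E
python3 -c "
from fit import *
fit()"
```

```text
s ('scene',) [ 0.5919 -0.345 ] IoU 0.916
s ('side',) [ 0.5911 -0.3472] IoU 0.949
s ('scene', 'side') [ 0.5916 -0.3458] IoU 0.928
m ('scene',) [ 0.6354 -0.1118] IoU 0.926
m ('side',) [ 0.6337 -0.1141] IoU 0.954
m ('scene', 'side') [ 0.6343 -0.1128] IoU 0.936
l ('scene',) [0.5856 0.3083] IoU 0.749
l ('side',) [0.581  0.3117] IoU 0.955
l ('scene', 'side') [0.5814 0.3115] IoU 0.844
```

Emit:
carry_out([
  {"tx": -0.03, "ty": 0, "tz": 0, "ax": 0, "ay": 0, "az": 0, "fingers": 0},
  {"tx": -0.04, "ty": 0, "tz": 0, "ax": 0, "ay": 0, "az": 0, "fingers": 0},
  {"tx": -0.02, "ty": -0.01, "tz": 0.014, "ax": 0, "ay": 0, "az": 0, "fingers": 0},
  {"tx": 0, "ty": -0.023, "tz": 0.033, "ax": 0, "ay": 0, "az": 0, "fingers": 0},
  {"tx": 0, "ty": -0.023, "tz": 0.033, "ax": 0, "ay": 0, "az": 0, "fingers": 0},
  {"tx": 0, "ty": -0.023, "tz": 0.033, "ax": 0, "ay": 0, "az": 0, "fingers": 0},
  {"tx": 0, "ty": -0.023, "tz": 0.033, "ax": 0, "ay": 0, "az": 0, "fingers": 0},
  {"tx": 0, "ty": -0.023, "tz": 0.033, "ax": 0, "ay": 0, "az": 0, "fingers": 0},
  {"tx": 0, "ty": -0.023, "tz": 0.033, "ax": 0, "ay": 0, "az": 0, "fingers": 0},
  {"tx": 0, "ty": -0.023, "tz": 0.033, "ax": 0, "ay": 0, "az": 0, "fingers": 0},
])

```text
time: 7.55
eef_pos: [0.541, 0.0485, 0.1093]
ee_rot: [0.69, 0.15, 0.692, -0.15]
contact_force: [1.1, -0.1, -1.2]
opening: 0.0252
```

Emit:
carry_out([
  {"tx": 0, "ty": -0.023, "tz": 0.033, "ax": 0, "ay": 0, "az": 0, "fingers": 0},
  {"tx": 0, "ty": -0.023, "tz": 0.033, "ax": 0, "ay": 0, "az": 0, "fingers": 0},
  {"tx": 0, "ty": -0.023, "tz": 0.033, "ax": 0, "ay": 0, "az": 0, "fingers": 0},
  {"tx": 0, "ty": -0.023, "tz": 0.033, "ax": 0, "ay": 0, "az": 0, "fingers": 0},
  {"tx": 0, "ty": -0.015, "tz": 0.02, "ax": 0, "ay": 0, "az": 0, "fingers": 0},
  {"tx": 0, "ty": 0, "tz": 0, "ax": 0, "ay": 0, "az": 0, "fingers": 0},
  {"tx": 0, "ty": 0, "tz": 0, "ax": 0, "ay": 0, "az": 0, "fingers": 0},
])

```text
time: 8.25
eef_pos: [0.6342, -0.1104, 0.109]
ee_rot: [0.69, 0.151, 0.692, -0.15]
contact_force: [0.3, 0.4, -1.4]
opening: 0.0255
```

```bash
python3 - <<'E'
from h import *
shift([.6345,-.113,.0535]); s=telemetry.state(); print(s['opening'],s['joint_pos'].round(2),s['contact_force'])
E
```

```text
t 8.25 tcp [ 0.6342 -0.1104  0.109 ] tool shift [ 0.0555 -0.0022  0.0016]
0.025475061479668396 [-0.21  0.28  1.77  0.    1.1  -1.35] [ 0.30731142  0.42280932 -1.42037215]
```

Emit:
carry_out([
  {"tx": 0.02, "ty": -0.002, "tz": 0.001, "ax": 0, "ay": 0, "az": 0, "fingers": 0},
  {"tx": 0.015, "ty": 0, "tz": 0, "ax": 0, "ay": 0, "az": 0, "fingers": 0},
  {"tx": 0.01, "ty": 0, "tz": 0, "ax": 0, "ay": 0, "az": 0, "fingers": 0},
  {"tx": 0.005, "ty": 0, "tz": 0, "ax": 0, "ay": 0, "az": 0, "fingers": 0},
  {"tx": 0.003, "ty": 0, "tz": 0, "ax": 0, "ay": 0, "az": 0, "fingers": 0},
  {"tx": 0, "ty": 0, "tz": 0, "ax": 0, "ay": 0, "az": 0, "fingers": 0},
  {"tx": 0, "ty": 0, "tz": 0, "ax": 0, "ay": 0, "az": 0, "fingers": 0},
])

```text
time: 8.95
eef_pos: [0.6359, -0.1125, 0.0584]
ee_rot: [0.691, 0.15, 0.691, -0.15]
contact_force: [0.8, -0.2, -1.6]
opening: 0.0251
```

Emit:
carry_out([
  {"tx": 0.001, "ty": 0, "tz": 0, "ax": 0, "ay": 0, "az": 0, "fingers": 0},
  {"tx": 0.001, "ty": 0, "tz": 0, "ax": 0, "ay": 0, "az": 0, "fingers": 0},
  {"tx": 0, "ty": 0, "tz": 0, "ax": 0, "ay": 0, "az": 0, "fingers": 0},
])

```text
time: 9.25
eef_pos: [0.6354, -0.1126, 0.0559]
ee_rot: [0.691, 0.15, 0.691, -0.15]
contact_force: [-0.3, -0.6, -1.7]
opening: 0.0251
```

```bash
python3 - <<'E'
from h import *
p=eyes.grab_frame('side'); x,R,s=pose(); print(x,s['opening'],s['contact_force'])
u,v=proj(p,x).astype(int); a=p['pixels'][v-40:v+40,u-40:u+40,::-1]; q=eyes.grab_frame('scene'); u,v=proj(q,x).astype(int); b=q['pixels'][v-40:v+40,u-40:u+40,::-1]
cv2.imwrite('pics/g6.png',cv2.resize(cv2.hconcat([a,b]),(800,400),interpolation=cv2.INTER_CUBIC))
E
```

```text
[ 0.63542874 -0.11258629  0.05586671] 0.025032111435652194 [ 0.6749709   0.50304801 -2.60593569]
```

View pics/g6.png

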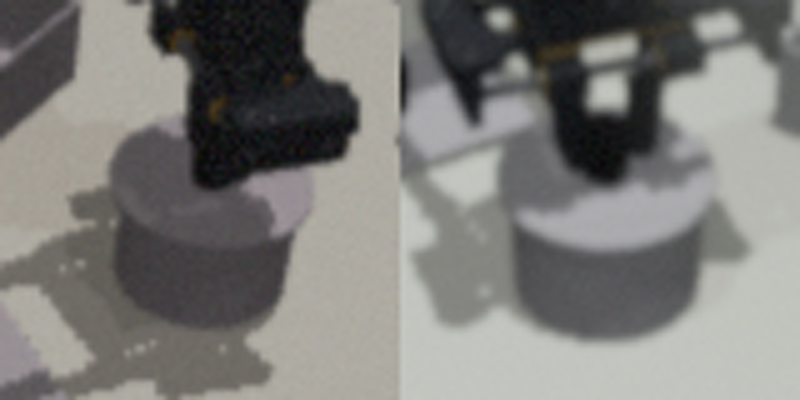

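Both views show the medium lid centred just above the rim. I'll lower it the last millimetres, release and rise.

Emit:
carry_out([
  {"tx": 0.001, "ty": 0, "tz": 0, "ax": 0, "ay": 0, "az": 0, "fingers": 0},
  {"tx": 0.001, "ty": 0, "tz": 0, "ax": 0, "ay": 0, "az": 0, "fingers": 0},
  {"tx": 0.0005, "ty": 0, "tz": 0, "ax": 0, "ay": 0, "az": 0, "fingers": 0},
  {"tx": 0, "ty": 0, "tz": 0, "ax": 0, "ay": 0, "az": 0, "fingers": 0},
  {"tx": 0, "ty": 0, "tz": 0, "ax": 0, "ay": 0, "az": 0, "fingers": 0},
])

```text
time: 9.85
eef_pos: [0.6353, -0.1125, 0.0532]
ee_rot: [0.691, 0.15, 0.691, -0.15]
contact_force: [-0.1, 0.2, -1.9]
opening: 0.0254
```

Emit:
carry_out([
  {"tx": 0.001, "ty": 0, "tz": 0, "ax": 0, "ay": 0, "az": 0, "fingers": 0},
  {"tx": 0.0005, "ty": 0, "tz": 0, "ax": 0, "ay": 0, "az": 0, "fingers": 0},
  {"tx": 0, "ty": 0, "tz": 0, "ax": 0, "ay": 0, "az": 0, "fingers": 0},
  {"tx": 0, "ty": 0, "tz": 0, "ax": 0, "ay": 0, "az": 0, "fingers": 0},
])

```text
time: 10.25
eef_pos: [0.6355, -0.1126, 0.0528]
ee_rot: [0.691, 0.15, 0.691, -0.15]
contact_force: [-3.1, 0.7, 5.5]
opening: 0.0252
```

Contact made (+5.5 N). Releasing.

Emit:
carry_out([
  {"tx": 0, "ty": 0, "tz": 0, "ax": 0, "ay": 0, "az": 0, "fingers": 60},
  {"tx": 0, "ty": 0, "tz": 0, "ax": 0, "ay": 0, "az": 0, "fingers": 60},
  {"tx": 0, "ty": 0, "tz": 0, "ax": 0, "ay": 0, "az": 0, "fingers": 60},
  {"tx": 0, "ty": 0, "tz": 0, "ax": 0, "ay": 0, "az": 0, "fingers": 60},
  {"tx": -0.03, "ty": 0, "tz": 0, "ax": 0, "ay": 0, "az": 0, "fingers": 60},
  {"tx": -0.04, "ty": 0, "tz": 0, "ax": 0, "ay": 0, "az": 0, "fingers": 60},
  {"tx": 0, "ty": 0, "tz": 0, "ax": 0, "ay": 0, "az": 0, "fingers": 60},
])

```text
time: 10.95
eef_pos: [0.64, -0.1135, 0.1283]
ee_rot: [0.695, 0.15, 0.687, -0.15]
contact_force: [1.0, -0.4, 0.8]
opening: 0.0528
```

```bash
python3 - <<'E'
from h import *
for c in ('scene','side'):
    p=eyes.grab_frame(c)
    for n,xy,z in(('m',(.6345,-.113),.091),('s',(.435,.084),.029)):
        print(c,n,knob(p,xy,z=z,r=10))
    find(p,'lid_medium',5)
shift([.435,.084,-.0085])
E
```

```text
scene m (array([ 0.63395214, -0.11183992,  0.091     ]), np.int64(116))
scene s (array([0.4194098, 0.0944599, 0.029    ]), np.int64(110))
lid_medium 0.74 [0.408 0.487 0.014] [341. 157.]
lid_medium 0.6 [ 0.64  -0.118  0.071] [269. 246.]
side m (array([ 0.63399379, -0.11308916,  0.091     ]), np.int64(105))
side s (array([0.43465017, 0.08312484, 0.029     ]), np.int64(88))
lid_medium 0.85 [ 0.626 -0.121  0.072] [340. 181.]
lid_medium 0.82 [0.393 0.489 0.015] [175. 132.]
lid_medium 0.67 [0.187 0.324 0.011] [144. 179.]
t 11.15 tcp [ 0.6344 -0.1123  0.1204] tool shift [ 0.1294  0.096  -0.2627]
```

Emit:
carry_out([
  {"tx": 0, "ty": 0.0137, "tz": -0.0375, "ax": 0, "ay": 0, "az": 0, "fingers": 60},
  {"tx": 0, "ty": 0.0137, "tz": -0.0375, "ax": 0, "ay": 0, "az": 0, "fingers": 60},
  {"tx": 0, "ty": 0.0137, "tz": -0.0375, "ax": 0, "ay": 0, "az": 0, "fingers": 60},
  {"tx": 0, "ty": 0.0137, "tz": -0.0375, "ax": 0, "ay": 0, "az": 0, "fingers": 60},
  {"tx": 0, "ty": 0.0137, "tz": -0.0375, "ax": 0, "ay": 0, "az": 0, "fingers": 60},
  {"tx": 0, "ty": 0.0137, "tz": -0.0375, "ax": 0, "ay": 0, "az": 0, "fingers": 60},
  {"tx": 0, "ty": 0.0137, "tz": -0.0375, "ax": 0, "ay": 0, "az": 0, "fingers": 60},
  {"tx": 0.04, "ty": 0, "tz": 0, "ax": 0, "ay": 0, "az": 0, "fingers": 60},
  {"tx": 0.03, "ty": 0, "tz": 0, "ax": 0, "ay": 0, "az": 0, "fingers": 60},
  {"tx": 0, "ty": 0, "tz": 0, "ax": 0, "ay": 0, "az": 0, "fingers": 60},
])

```text
time: 12.15
eef_pos: [0.4302, 0.0832, 0.0465]
ee_rot: [0.687, 0.148, 0.695, -0.151]
contact_force: [-0.3, -0.3, 0.1]
opening: 0.0532
```

```bash
python3 - <<'E'
from h import *
p=eyes.grab_frame('wrist')
shift([.435,.084,-.0085])
E
```

```text
t 12.2 tcp [0.4325 0.0833 0.0487] tool shift [0.0572 0.0019 0.0023]
```

Emit:
carry_out([
  {"tx": 0.03, "ty": 0.001, "tz": 0.001, "ax": 0, "ay": 0, "az": 0, "fingers": 60},
  {"tx": 0.02, "ty": 0, "tz": 0, "ax": 0, "ay": 0, "az": 0, "fingers": 60},
  {"tx": 0.008, "ty": 0, "tz": 0, "ax": 0, "ay": 0, "az": 0, "fingers": 60},
  {"tx": 0, "ty": 0, "tz": 0, "ax": 0, "ay": 0, "az": 0, "fingers": 60},
  {"tx": 0, "ty": 0, "tz": 0, "ax": 0, "ay": 0, "az": 0, "fingers": 0},
  {"tx": 0, "ty": 0, "tz": 0, "ax": 0, "ay": 0, "az": 0, "fingers": 0},
  {"tx": 0, "ty": 0, "tz": 0, "ax": 0, "ay": 0, "az": 0, "fingers": 0},
  {"tx": 0, "ty": 0, "tz": 0, "ax": 0, "ay": 0, "az": 0, "fingers": 0},
  {"tx": 0, "ty": 0, "tz": 0, "ax": 0, "ay": 0, "az": 0, "fingers": 0},
  {"tx": 0, "ty": 0, "tz": 0, "ax": 0, "ay": 0, "az": 0, "fingers": 0},
])

```text
time: 13.2
eef_pos: [0.4385, 0.0842, -0.0054]
ee_rot: [0.692, 0.15, 0.69, -0.15]
contact_force: [-1.3, -0.3, 5.8]
opening: 0.025
```

```bash
python3 - <<'E'
from h import *
p=eyes.grab_frame('side');p=eyes.grab_frame('side')
s=telemetry.state(); print(s['eef_pos'],s['contact_force'],s['opening'],s['dq'].round(3)); print(knob(p,(.435,.084)))
find(p,'lid_small',1)
E
```

```text
[ 0.43848426  0.08421036 -0.00539758] [-0.57412635  0.13052198  6.09360765] 0.02528552120514615 [ 0.     0.001 -0.    -0.    -0.001 -0.   ]
(array([0.44121138, 0.08789297, 0.029     ]), np.int64(180))
lid_small 0.6 [0.423 0.068 0.013] [248. 190.]
```

Emit:
carry_out([
  {"tx": -0.02, "ty": 0, "tz": 0, "ax": 0, "ay": 0, "az": 0, "fingers": 0},
  {"tx": -0.04, "ty": 0, "tz": 0, "ax": 0, "ay": 0, "az": 0, "fingers": 0},
  {"tx": -0.05, "ty": 0, "tz": 0, "ax": 0, "ay": 0, "az": 0, "fingers": 0},
  {"tx": -0.01, "ty": 0, "tz": 0, "ax": 0, "ay": 0, "az": 0, "fingers": 0},
  {"tx": 0, "ty": 0, "tz": 0, "ax": 0, "ay": 0, "az": 0, "fingers": 0},
  {"tx": 0, "ty": 0, "tz": 0, "ax": 0, "ay": 0, "az": 0, "fingers": 0},
])

```text
time: 13.95
eef_pos: [0.4364, 0.084, 0.1123]
ee_rot: [0.69, 0.15, 0.692, -0.15]
contact_force: [-0.1, -0.1, -0.9]
opening: 0.025
```

```bash
python3 - <<'E'
from h import *
shift([.5915,-.346,.12]); print(telemetry.state()['contact_force'],telemetry.state()['opening'])
p=eyes.grab_frame('side'); save(p,'side7'); x,R,s=pose(); u,v=proj(p,x).astype(int)
cv2.imwrite('pics/g7.png',cv2.resize(p['pixels'][v-40:v+40,u-40:u+40,::-1],(400,400),interpolation=cv2.INTER_CUBIC))
E
```

```text
t 13.95 tcp [0.4364 0.084  0.1123] tool shift [-0.0079 -0.3269  0.3195]
[-0.10753383 -0.11971344 -0.86316335] 0.02504658665433898
```

View pics/g7.png

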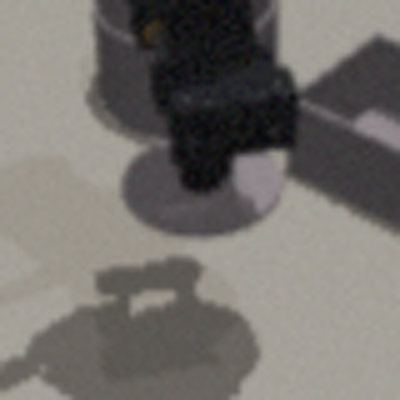

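The small lid hangs level. Carrying it to the small pot.

Emit:
carry_out([
  {"tx": -0.005, "ty": -0.0326, "tz": 0.0321, "ax": 0, "ay": 0, "az": 0, "fingers": 0},
  {"tx": -0.005, "ty": -0.0326, "tz": 0.0321, "ax": 0, "ay": 0, "az": 0, "fingers": 0},
  {"tx": 0, "ty": -0.0326, "tz": 0.0321, "ax": 0, "ay": 0, "az": 0, "fingers": 0},
  {"tx": 0, "ty": -0.0326, "tz": 0.0321, "ax": 0, "ay": 0, "az": 0, "fingers": 0},
  {"tx": 0, "ty": -0.0326, "tz": 0.0321, "ax": 0, "ay": 0, "az": 0, "fingers": 0},
  {"tx": 0, "ty": -0.0326, "tz": 0.0321, "ax": 0, "ay": 0, "az": 0, "fingers": 0},
  {"tx": 0, "ty": -0.0326, "tz": 0.0321, "ax": 0, "ay": 0, "az": 0, "fingers": 0},
  {"tx": 0, "ty": -0.0326, "tz": 0.0321, "ax": 0, "ay": 0, "az": 0, "fingers": 0},
  {"tx": 0, "ty": -0.0326, "tz": 0.0321, "ax": 0, "ay": 0, "az": 0, "fingers": 0},
  {"tx": 0, "ty": -0.0326, "tz": 0.0321, "ax": 0, "ay": 0, "az": 0, "fingers": 0},
])

```text
time: 15.0
eef_pos: [0.593, -0.3465, 0.1197]
ee_rot: [0.689, 0.151, 0.693, -0.149]
contact_force: [1.3, 0.7, -0.9]
opening: 0.025
```

Emit:
carry_out([
  {"tx": 0.02, "ty": 0, "tz": 0, "ax": 0, "ay": 0, "az": 0, "fingers": 0},
  {"tx": 0.02, "ty": 0, "tz": 0, "ax": 0, "ay": 0, "az": 0, "fingers": 0},
  {"tx": 0, "ty": 0, "tz": 0, "ax": 0, "ay": 0, "az": 0, "fingers": 0},
  {"tx": 0, "ty": 0, "tz": 0, "ax": 0, "ay": 0, "az": 0, "fingers": 0},
])

```text
time: 15.4
eef_pos: [0.5926, -0.3445, 0.0806]
ee_rot: [0.689, 0.151, 0.693, -0.149]
contact_force: [0.3, 0.0, -0.0]
opening: 0.0251
```

```bash
python3 - <<'E'
from h import *
x,R,s=pose(); shift([.5915,-.346,.0465]); print(s['opening'],s['contact_force']); th=np.linspace(0,6.283,60); out=[]
for c in ('side','scene'):
    p=eyes.grab_frame(c); C=x+[0,0,.0055]; u,v=proj(p,C).astype(int); a=35; im=cv2.resize(p['pixels'][v-a:v+a,u-a:u+a,::-1],(400,400),interpolation=cv2.INTER_CUBIC)
    f=lambda c,r,z:((np.array([proj(p,[c[0]+r*np.cos(k),c[1]+r*np.sin(k),z]) for k in th])-[u-a,v-a]+.5)*400/2/a).astype(np.int32)
    cv2.polylines(im,[f(x,.048,x[2]+.0055+.012)],True,(0,0,255),1); cv2.polylines(im,[f((.5915,-.346),.04,.06)],True,(0,200,0),1); cv2.polylines(im,[f((.5915,-.346),.04,0)],True,(0,200,0),1)
    out.append(im)
cv2.imwrite('pics/g8.png',cv2.hconcat(out))
E
```

```text
t 15.4 tcp [ 0.5926 -0.3445  0.0806] tool shift [ 0.0341 -0.0019 -0.0002]
0.025089342489359342 [ 0.29720179  0.04750165 -0.01919008]
```

View pics/g8.png

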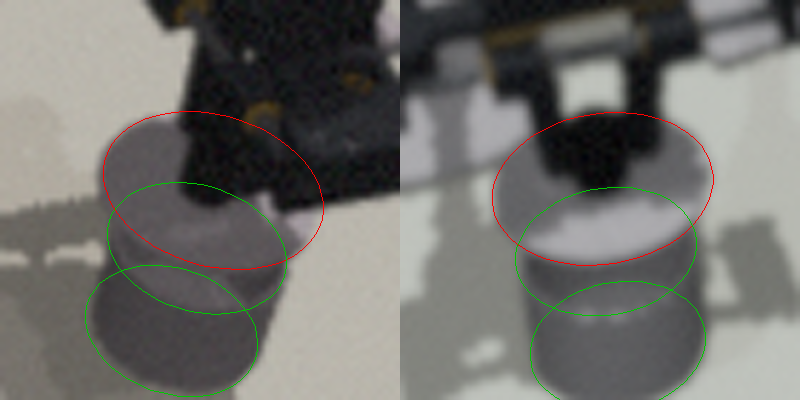

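Lid is centred over the small pot within a couple of mm in both views. Lowering.

Emit:
carry_out([
  {"tx": 0.015, "ty": -0.0014, "tz": 0.001, "ax": 0, "ay": 0, "az": 0, "fingers": 0},
  {"tx": 0.01, "ty": 0, "tz": 0, "ax": 0, "ay": 0, "az": 0, "fingers": 0},
  {"tx": 0.004, "ty": 0, "tz": 0, "ax": 0, "ay": 0, "az": 0, "fingers": 0},
  {"tx": 0.001, "ty": 0, "tz": 0, "ax": 0, "ay": 0, "az": 0, "fingers": 0},
  {"tx": 0.001, "ty": 0, "tz": 0, "ax": 0, "ay": 0, "az": 0, "fingers": 0},
  {"tx": 0, "ty": 0, "tz": 0, "ax": 0, "ay": 0, "az": 0, "fingers": 0},
  {"tx": 0, "ty": 0, "tz": 0, "ax": 0, "ay": 0, "az": 0, "fingers": 0},
])

```text
time: 16.2
eef_pos: [0.5951, -0.3476, 0.0532]
ee_rot: [0.691, 0.15, 0.691, -0.15]
contact_force: [-0.6, -0.4, -1.7]
opening: 0.0253
```

Emit:
carry_out([
  {"tx": 0.001, "ty": 0, "tz": 0, "ax": 0, "ay": 0, "az": 0, "fingers": 0},
  {"tx": 0.0005, "ty": 0, "tz": 0, "ax": 0, "ay": 0, "az": 0, "fingers": 0},
  {"tx": 0, "ty": 0, "tz": 0, "ax": 0, "ay": 0, "az": 0, "fingers": 0},
  {"tx": 0, "ty": 0, "tz": 0, "ax": 0, "ay": 0, "az": 0, "fingers": 0},
])

```text
time: 16.6
eef_pos: [0.5948, -0.3474, 0.0512]
ee_rot: [0.691, 0.15, 0.691, -0.15]
contact_force: [0.3, -0.8, -1.2]
opening: 0.0251
```

Emit:
carry_out([
  {"tx": 0.001, "ty": 0.0007, "tz": -0.002, "ax": 0, "ay": 0, "az": 0, "fingers": 0},
  {"tx": 0.001, "ty": 0, "tz": 0, "ax": 0, "ay": 0, "az": 0, "fingers": 0},
  {"tx": 0.001, "ty": 0, "tz": 0, "ax": 0, "ay": 0, "az": 0, "fingers": 0},
  {"tx": 0, "ty": 0, "tz": 0, "ax": 0, "ay": 0, "az": 0, "fingers": 0},
  {"tx": 0, "ty": 0, "tz": 0, "ax": 0, "ay": 0, "az": 0, "fingers": 0},
])

```text
time: 17.1
eef_pos: [0.5933, -0.3459, 0.0481]
ee_rot: [0.691, 0.15, 0.691, -0.15]
contact_force: [-0.6, -0.2, -1.5]
opening: 0.0254
```

Emit:
carry_out([
  {"tx": 0.001, "ty": 0, "tz": 0, "ax": 0, "ay": 0, "az": 0, "fingers": 0},
  {"tx": 0, "ty": 0, "tz": 0, "ax": 0, "ay": 0, "az": 0, "fingers": 0},
  {"tx": 0, "ty": 0, "tz": 0, "ax": 0, "ay": 0, "az": 0, "fingers": 0},
])

```text
time: 17.4
eef_pos: [0.5932, -0.3459, 0.0472]
ee_rot: [0.691, 0.15, 0.691, -0.15]
contact_force: [0.7, -0.1, -0.6]
opening: 0.0252
```

Emit:
carry_out([
  {"tx": 0.001, "ty": 0, "tz": 0, "ax": 0, "ay": 0, "az": 0, "fingers": 0},
  {"tx": 0, "ty": 0, "tz": 0, "ax": 0, "ay": 0, "az": 0, "fingers": 0},
  {"tx": 0, "ty": 0, "tz": 0, "ax": 0, "ay": 0, "az": 0, "fingers": 0},
])

```text
time: 17.7
eef_pos: [0.5934, -0.346, 0.0467]
ee_rot: [0.691, 0.15, 0.691, -0.15]
contact_force: [-1.0, 0.2, 2.6]
opening: 0.025
```

Emit:
carry_out([
  {"tx": 0.0007, "ty": 0, "tz": 0, "ax": 0, "ay": 0, "az": 0, "fingers": 0},
  {"tx": 0, "ty": 0, "tz": 0, "ax": 0, "ay": 0, "az": 0, "fingers": 0},
  {"tx": 0, "ty": 0, "tz": 0, "ax": 0, "ay": 0, "az": 0, "fingers": 0},
])

```text
time: 18.0
eef_pos: [0.5934, -0.346, 0.0467]
ee_rot: [0.691, 0.15, 0.691, -0.15]
contact_force: [-0.8, 1.8, 4.9]
opening: 0.0252
```

Emit:
carry_out([
  {"tx": 0, "ty": 0, "tz": 0, "ax": 0, "ay": 0, "az": 0, "fingers": 60},
  {"tx": 0, "ty": 0, "tz": 0, "ax": 0, "ay": 0, "az": 0, "fingers": 60},
  {"tx": 0, "ty": 0, "tz": 0, "ax": 0, "ay": 0, "az": 0, "fingers": 60},
  {"tx": 0, "ty": 0, "tz": 0, "ax": 0, "ay": 0, "az": 0, "fingers": 60},
  {"tx": -0.03, "ty": 0, "tz": 0, "ax": 0, "ay": 0, "az": 0, "fingers": 60},
  {"tx": -0.04, "ty": 0, "tz": 0, "ax": 0, "ay": 0, "az": 0, "fingers": 60},
  {"tx": -0.01, "ty": 0, "tz": 0, "ax": 0, "ay": 0, "az": 0, "fingers": 60},
  {"tx": 0, "ty": -0.0124, "tz": -0.0401, "ax": 0, "ay": 0, "az": 0, "fingers": 60},
  {"tx": 0, "ty": -0.0124, "tz": -0.0401, "ax": 0, "ay": 0, "az": 0, "fingers": 60},
  {"tx": 0, "ty": -0.0124, "tz": -0.0401, "ax": 0, "ay": 0, "az": 0, "fingers": 60},
])

```text
time: 19.0
eef_pos: [0.467, -0.3294, 0.1248]
ee_rot: [0.691, 0.15, 0.691, -0.15]
contact_force: [-0.8, 0.0, 0.3]
opening: 0.053
```

Emit:
carry_out([
  {"tx": 0, "ty": -0.0124, "tz": -0.0401, "ax": 0, "ay": 0, "az": 0, "fingers": 60},
  {"tx": 0, "ty": -0.0124, "tz": -0.0401, "ax": 0, "ay": 0, "az": 0, "fingers": 60},
  {"tx": 0.04, "ty": 0, "tz": 0, "ax": 0, "ay": 0, "az": 0, "fingers": 60},
  {"tx": 0.03, "ty": 0, "tz": 0, "ax": 0, "ay": 0, "az": 0, "fingers": 60},
  {"tx": 0, "ty": 0, "tz": 0, "ax": 0, "ay": 0, "az": 0, "fingers": 60},
  {"tx": 0, "ty": 0, "tz": 0, "ax": 0, "ay": 0, "az": 0, "fingers": 60},
  {"tx": 0, "ty": 0, "tz": 0, "ax": 0, "ay": 0, "az": 0, "fingers": 60},
])

```text
time: 19.7
eef_pos: [0.3864, -0.3201, 0.0569]
ee_rot: [0.692, 0.15, 0.69, -0.15]
contact_force: [0.2, 0.0, -0.1]
opening: 0.0528
```

```bash
python3 - <<'E'
from h import *
shift([.385,-.3195,-.0075])
for c in ('scene','side'):
    p=eyes.grab_frame(c); print(c,knob(p,(.5915,-.346),z=.081,r=10))
E
```

```text
t 19.7 tcp [ 0.3864 -0.3201  0.0569] tool shift [ 0.0644  0.     -0.0016]
scene (array([ 0.5900691 , -0.34463769,  0.081     ]), np.int64(106))
side (array([ 0.59025656, -0.34522722,  0.081     ]), np.int64(120))
```

Emit:
carry_out([
  {"tx": 0.03, "ty": 0, "tz": -0.0016, "ax": 0, "ay": 0, "az": 0, "fingers": 60},
  {"tx": 0.025, "ty": 0, "tz": 0, "ax": 0, "ay": 0, "az": 0, "fingers": 60},
  {"tx": 0.008, "ty": 0, "tz": 0, "ax": 0, "ay": 0, "az": 0, "fingers": 60},
  {"tx": 0, "ty": 0, "tz": 0, "ax": 0, "ay": 0, "az": 0, "fingers": 60},
  {"tx": 0, "ty": 0, "tz": 0, "ax": 0, "ay": 0, "az": 0, "fingers": 0},
  {"tx": 0, "ty": 0, "tz": 0, "ax": 0, "ay": 0, "az": 0, "fingers": 0},
  {"tx": 0, "ty": 0, "tz": 0, "ax": 0, "ay": 0, "az": 0, "fingers": 0},
  {"tx": 0, "ty": 0, "tz": 0, "ax": 0, "ay": 0, "az": 0, "fingers": 0},
  {"tx": 0, "ty": 0, "tz": 0, "ax": 0, "ay": 0, "az": 0, "fingers": 0},
  {"tx": 0, "ty": 0, "tz": 0, "ax": 0, "ay": 0, "az": 0, "fingers": 0},
], grip_force=40)

```text
time: 20.8
eef_pos: [0.3844, -0.3191, -0.0065]
ee_rot: [0.692, 0.15, 0.69, -0.15]
contact_force: [0.2, -0.3, 6.0]
opening: 0.0251
```

Emit:
carry_out([
  {"tx": -0.02, "ty": 0, "tz": 0, "ax": 0, "ay": 0, "az": 0, "fingers": 0},
  {"tx": -0.04, "ty": 0, "tz": 0, "ax": 0, "ay": 0, "az": 0, "fingers": 0},
  {"tx": -0.05, "ty": 0, "tz": 0, "ax": 0, "ay": 0, "az": 0, "fingers": 0},
  {"tx": -0.035, "ty": 0, "tz": 0, "ax": 0, "ay": 0, "az": 0, "fingers": 0},
  {"tx": 0, "ty": 0, "tz": 0, "ax": 0, "ay": 0, "az": 0, "fingers": 0},
  {"tx": 0, "ty": 0, "tz": 0, "ax": 0, "ay": 0, "az": 0, "fingers": 0},
])

```text
time: 21.4
eef_pos: [0.3835, -0.3184, 0.1374]
ee_rot: [0.691, 0.15, 0.691, -0.15]
contact_force: [-0.7, 0.8, -3.8]
opening: 0.025
```

```bash
python3 - <<'E'
from h import *
shift([.583,.312,.14]); print(telemetry.state()['contact_force'],telemetry.state()['opening'],telemetry.state()['joint_pos'].round(2))
E
```

```text
t 21.4 tcp [ 0.3835 -0.3184  0.1374] tool shift [-0.0028  0.6564 -0.0801]
[-0.66631169  0.7750183  -3.84603826] 0.02504693010032861 [-0.74 -0.02  2.05 -0.    1.11 -1.89]
```

Emit:
carry_out([
  {"tx": 0, "ty": 0.03, "tz": -0.0037, "ax": 0, "ay": 0, "az": 0, "fingers": 0},
  {"tx": 0, "ty": 0.045, "tz": -0.0055, "ax": 0, "ay": 0, "az": 0, "fingers": 0},
  {"tx": 0, "ty": 0.045, "tz": -0.0055, "ax": 0, "ay": 0, "az": 0, "fingers": 0},
  {"tx": 0, "ty": 0.045, "tz": -0.0055, "ax": 0, "ay": 0, "az": 0, "fingers": 0},
  {"tx": 0, "ty": 0.045, "tz": -0.0055, "ax": 0, "ay": 0, "az": 0, "fingers": 0},
  {"tx": 0, "ty": 0.045, "tz": -0.0055, "ax": 0, "ay": 0, "az": 0, "fingers": 0},
  {"tx": 0, "ty": 0.045, "tz": -0.0055, "ax": 0, "ay": 0, "az": 0, "fingers": 0},
  {"tx": 0, "ty": 0.045, "tz": -0.0055, "ax": 0, "ay": 0, "az": 0, "fingers": 0},
  {"tx": 0, "ty": 0.045, "tz": -0.0055, "ax": 0, "ay": 0, "az": 0, "fingers": 0},
  {"tx": 0, "ty": 0.045, "tz": -0.0055, "ax": 0, "ay": 0, "az": 0, "fingers": 0},
])

```text
time: 22.4
eef_pos: [0.5133, 0.1009, 0.1337]
ee_rot: [0.689, 0.149, 0.693, -0.151]
contact_force: [0.5, -0.6, -2.3]
opening: 0.0251
```

Emit:
carry_out([
  {"tx": 0, "ty": 0.045, "tz": -0.0055, "ax": 0, "ay": 0, "az": 0, "fingers": 0},
  {"tx": 0, "ty": 0.045, "tz": -0.0055, "ax": 0, "ay": 0, "az": 0, "fingers": 0},
  {"tx": 0, "ty": 0.045, "tz": -0.0055, "ax": 0, "ay": 0, "az": 0, "fingers": 0},
  {"tx": 0, "ty": 0.045, "tz": -0.0055, "ax": 0, "ay": 0, "az": 0, "fingers": 0},
  {"tx": 0, "ty": 0.04, "tz": -0.005, "ax": 0, "ay": 0, "az": 0, "fingers": 0},
  {"tx": 0, "ty": 0, "tz": 0, "ax": 0, "ay": 0, "az": 0, "fingers": 0},
  {"tx": 0, "ty": 0, "tz": 0, "ax": 0, "ay": 0, "az": 0, "fingers": 0},
  {"tx": 0, "ty": 0, "tz": 0, "ax": 0, "ay": 0, "az": 0, "fingers": 0},
])

```text
time: 23.2
eef_pos: [0.5806, 0.3092, 0.1346]
ee_rot: [0.69, 0.149, 0.692, -0.151]
contact_force: [-1.3, 0.1, -2.8]
opening: 0.0254
```

```bash
python3 - <<'E'
from h import *
shift([.583,.312,.0655]); print(telemetry.state()['contact_force'],telemetry.state()['opening'])
E
```

```text
t 23.2 tcp [0.5806 0.3092 0.1346] tool shift [0.0691 0.0039 0.0012]
[-1.25857836  0.14524086 -2.81762111] 0.025354626089910983
```

Emit:
carry_out([
  {"tx": 0.02, "ty": 0.003, "tz": 0.001, "ax": 0, "ay": 0, "az": 0, "fingers": 0},
  {"tx": 0.02, "ty": 0, "tz": 0, "ax": 0, "ay": 0, "az": 0, "fingers": 0},
  {"tx": 0.01, "ty": 0, "tz": 0, "ax": 0, "ay": 0, "az": 0, "fingers": 0},
  {"tx": 0, "ty": 0, "tz": 0, "ax": 0, "ay": 0, "az": 0, "fingers": 0},
  {"tx": 0, "ty": 0, "tz": 0, "ax": 0, "ay": 0, "az": 0, "fingers": 0},
  {"tx": 0, "ty": 0, "tz": 0, "ax": 0, "ay": 0, "az": 0, "fingers": 0},
])

```text
time: 23.8
eef_pos: [0.5854, 0.3131, 0.0888]
ee_rot: [0.692, 0.151, 0.69, -0.15]
contact_force: [-1.4, -0.3, -2.5]
opening: 0.0247
```

```bash
python3 - <<'E'
from h import *
P=(.583,.312); O=.0065
x,R,s=pose(); shift([*P,.0655]); print(s['opening'],s['contact_force']); th=np.linspace(0,6.283,60); out=[]
for c in ('side','scene'):
    p=eyes.grab_frame(c); u,v=proj(p,x).astype(int); a=35; im=cv2.resize(p['pixels'][v-a:v+a,u-a:u+a,::-1],(400,400),interpolation=cv2.INTER_CUBIC)
    f=lambda c,r,z:((np.array([proj(p,[c[0]+r*np.cos(k),c[1]+r*np.sin(k),z]) for k in th])-[u-a,v-a]+.5)*400/2/a).astype(np.int32)
    cv2.polylines(im,[f(x,.074,x[2]+O+.012)],True,(0,0,255),1); cv2.polylines(im,[f(P,.066,.08)],True,(0,200,0),1); cv2.polylines(im,[f(P,.066,0)],True,(0,200,0),1)
    out.append(im)
cv2.imwrite('pics/g9.png',cv2.hconcat(out))
E
```

```text
t 23.8 tcp [0.5854 0.3131 0.0888] tool shift [ 0.0233 -0.002  -0.0018]
0.02473190618735943 [-1.40035401 -0.2670127  -2.53304632]
```

View pics/g9.png

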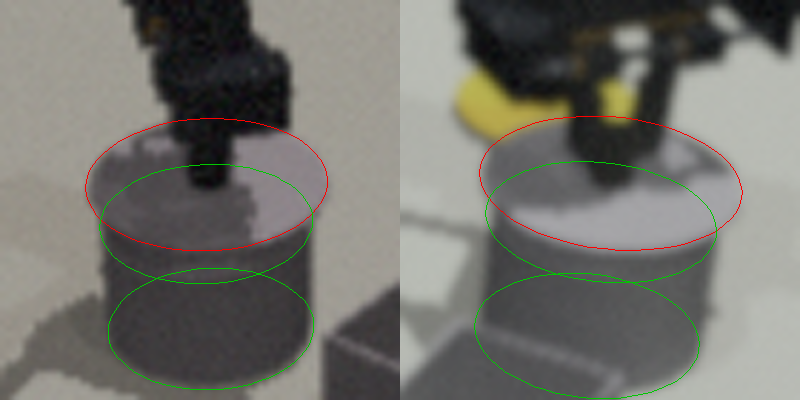

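The large lid is aligned over its pot within about 2 mm in both views. Lowering.

Emit:
carry_out([
  {"tx": 0.01, "ty": -0.001, "tz": -0.001, "ax": 0, "ay": 0, "az": 0, "fingers": 0},
  {"tx": 0.006, "ty": 0, "tz": 0, "ax": 0, "ay": 0, "az": 0, "fingers": 0},
  {"tx": 0.003, "ty": 0, "tz": 0, "ax": 0, "ay": 0, "az": 0, "fingers": 0},
  {"tx": 0.001, "ty": 0, "tz": 0, "ax": 0, "ay": 0, "az": 0, "fingers": 0},
  {"tx": 0, "ty": 0, "tz": 0, "ax": 0, "ay": 0, "az": 0, "fingers": 0},
  {"tx": 0, "ty": 0, "tz": 0, "ax": 0, "ay": 0, "az": 0, "fingers": 0},
])

```text
time: 24.5
eef_pos: [0.5834, 0.3127, 0.0676]
ee_rot: [0.691, 0.15, 0.691, -0.15]
contact_force: [-0.0, -0.1, -3.3]
opening: 0.0248
```

Emit:
carry_out([
  {"tx": 0.001, "ty": 0, "tz": 0, "ax": 0, "ay": 0, "az": 0, "fingers": 0},
  {"tx": 0.0005, "ty": 0, "tz": 0, "ax": 0, "ay": 0, "az": 0, "fingers": 0},
  {"tx": 0, "ty": 0, "tz": 0, "ax": 0, "ay": 0, "az": 0, "fingers": 0},
  {"tx": 0, "ty": 0, "tz": 0, "ax": 0, "ay": 0, "az": 0, "fingers": 0},
])

```text
time: 24.9
eef_pos: [0.5833, 0.3126, 0.0661]
ee_rot: [0.691, 0.15, 0.691, -0.15]
contact_force: [-0.1, 0.0, -2.4]
opening: 0.025
```

Emit:
carry_out([
  {"tx": 0.001, "ty": 0, "tz": 0, "ax": 0, "ay": 0, "az": 0, "fingers": 0},
  {"tx": 0, "ty": 0, "tz": 0, "ax": 0, "ay": 0, "az": 0, "fingers": 0},
  {"tx": 0, "ty": 0, "tz": 0, "ax": 0, "ay": 0, "az": 0, "fingers": 0},
])

```text
time: 25.2
eef_pos: [0.5835, 0.3127, 0.0656]
ee_rot: [0.691, 0.15, 0.691, -0.15]
contact_force: [-2.5, 0.5, 1.7]
opening: 0.0251
```

Emit:
carry_out([
  {"tx": 0.0007, "ty": 0, "tz": 0, "ax": 0, "ay": 0, "az": 0, "fingers": 0},
  {"tx": 0, "ty": 0, "tz": 0, "ax": 0, "ay": 0, "az": 0, "fingers": 0},
  {"tx": 0, "ty": 0, "tz": 0, "ax": 0, "ay": 0, "az": 0, "fingers": 0},
])

```text
time: 25.5
eef_pos: [0.5835, 0.3127, 0.0656]
ee_rot: [0.691, 0.15, 0.691, -0.15]
contact_force: [-2.6, -1.6, 5.4]
opening: 0.025
```

Seated. Release, rise and back off for a final check.

Emit:
carry_out([
  {"tx": 0, "ty": 0, "tz": 0, "ax": 0, "ay": 0, "az": 0, "fingers": 60},
  {"tx": 0, "ty": 0, "tz": 0, "ax": 0, "ay": 0, "az": 0, "fingers": 60},
  {"tx": 0, "ty": 0, "tz": 0, "ax": 0, "ay": 0, "az": 0, "fingers": 60},
  {"tx": 0, "ty": 0, "tz": 0, "ax": 0, "ay": 0, "az": 0, "fingers": 60},
  {"tx": -0.02, "ty": 0, "tz": 0, "ax": 0, "ay": 0, "az": 0, "fingers": 60},
  {"tx": -0.04, "ty": 0, "tz": 0, "ax": 0, "ay": 0, "az": 0, "fingers": 60},
  {"tx": -0.05, "ty": 0, "tz": 0, "ax": 0, "ay": 0, "az": 0, "fingers": 60},
  {"tx": -0.05, "ty": 0, "tz": 0, "ax": 0, "ay": 0, "az": 0, "fingers": 60},
  {"tx": 0, "ty": 0, "tz": 0, "ax": 0, "ay": 0, "az": 0, "fingers": 60},
  {"tx": 0, "ty": 0, "tz": 0, "ax": 0, "ay": 0, "az": 0, "fingers": 60},
])

```text
time: 26.5
eef_pos: [0.5845, 0.3132, 0.2268]
ee_rot: [0.692, 0.151, 0.69, -0.149]
contact_force: [-0.9, -0.6, -0.4]
opening: 0.0529
```

```bash
python3 - <<'E'
from h import *
print(telemetry.state()['contact_force'])
for c in ('scene','side'):
    p=eyes.grab_frame(c); save(p,c+'_end')
    for n,xy,z in(('s',(.5915,-.346),.081),('m',(.6345,-.113),.091),('l',(.583,.312),.101),('rect',(.444,-.112),.029)): k,a=knob(p,xy,z=z,r=9); print(c,n,k.round(4),a)
    find(p,'rect_pan',1)
a,b=[cv2.imread(f'pics/{c}_end.png')[90:350,110:470] for c in('scene','side')]
cv2.imwrite('pics/end.png',cv2.resize(cv2.hconcat([a,b]),(800,289)))
E
```

```text
[-0.86499927 -0.57262321 -0.40978652]
scene s [ 0.5899 -0.3446  0.081 ] 108
scene m [ 0.6347 -0.1126  0.091 ] 91
scene l [0.5815 0.3141 0.101 ] 74
scene rect [ 0.4442 -0.1118  0.029 ] 70
rect_pan 0.89 [0.636 0.143 0.029] [329. 217.]
side s [ 0.59   -0.3452  0.081 ] 135
side m [ 0.6343 -0.1133  0.091 ] 100
side l [0.5822 0.3115 0.101 ] 86
side rect [ 0.4439 -0.1127  0.029 ] 104
rect_pan 0.89 [0.655 0.137 0.034] [291. 147.]
```

View pics/end.png

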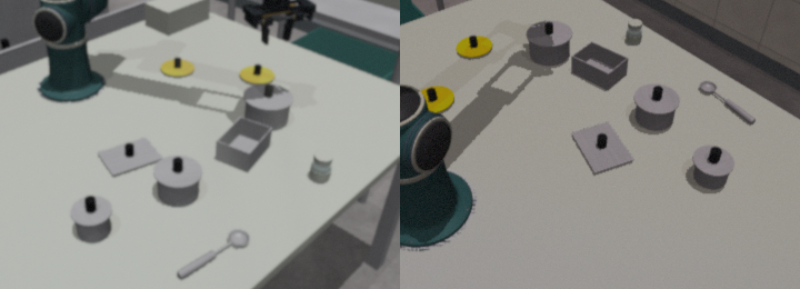

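All three pots carry their lids level, and the rectangular pan and lid have not moved.

```bash
python3 -c "
from bench import hand_in
print(hand_in())"
```

```text
the job is handed in; nothing more can be done
None
```

I put each round lid on the pot of its own size. Each was lowered until the wrist force showed contact, then released. I handed in after about 27 s of robot time; no verdict is reported.

**Final checks:**
- **Centring:** in both fixed views the knobs sit within about 2–3 mm of the fitted pot centres, at the seated height. The lids look level and the pots look upright.
- **Rectangular pan and lid:** the rectangular lid's knob is where it was at the start, within about 1 mm. The detector puts the pan within about 5 mm of its first reading, close to its own 4 mm accuracy.
- **Yellow look-alikes:** I left them alone, and they appear unmoved.
- **Robot:** the arm is well clear above the large pot, with no meaningful contact force.

**What disagreed:** the first grasp closed on nothing above the medium knob without moving the lid. Both the wrist and side views showed the real fingertips about 28 mm short of the reported tool point. I went by the images instead of the telemetry, set the grasp height lower, and all three grasps then held. The reported tool point sat 5–9 mm below table level while gripping.

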